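Rock-test three jar lids on a stone slab and seat the true one

TASK

Three lids came out of the kiln for this jar, but only one is true: the other two are warped and rock when their rim is pressed. On the slab, press lightly down on the rim of the lids, on opposite sides in turn, to find the one that stays firm all round; bisque is brittle, so feel for it and press with a few newtons only. Then pick the true lid up by its knob and set it gently in the jar's mouth so that it lies level and fully down on the ledge inside; leave the rocking lids standing on the slab and the glaze pots and jar where they are.

Things in the scene. Friction and masses are not known exactly. Their poses are not given: they have to be found in the camera images.
- slab: Flat pale stone slab fixed to the bench, 120 mm (its x) by 320 mm (its y) by 15 mm thick, carrying three unglazed clay lids in a row along its y, 102 mm apart (the one that is true is called true_lid, the others rocking_lid_a and rocking_lid_b). Origin: centre of its underside, z up. Turned up to 0.3 rad.
- place_left (a point): The place on the slab's top face 102 mm from the middle one towards the slab's +y; a loose lid stands here, centred within 3 mm, turned any way about the vertical. The three lids look alike; which of them stands here changes. z: the slab's top.
- place_mid (a point): The middle place on the slab's top; a lid stands here, centred within 3 mm. Each lid: a round disc 84 mm across, its flat top 12 mm above the slab; ring foot below, 78 mm across. In the middle of the top a round knob with a narrow neck, widest (27 mm) at 29 mm above the slab, its top at 34 mm. Mass 0.12 to 0.19 kg.
- place_right (a point): The place 102 mm from the middle towards the slab's -y; a lid stands here, centred within 3 mm. At rest all lids lie level at one height. Under two, the foot is bent up, unseen, on one side that changes: pressed on the rim within 45 degrees of that side (1 N) such a lid tips until the rim is 1.5 to 4 mm lower, and tips back when let go. The true lid stays firm.
- jar: Loose open round clay jar, 106 mm across its belly, 72 mm high, 0.6 kg, standing upright on the bench. Origin: centre of its underside, z up. Its rim is 100 mm across outside; the mouth is a round recess 87 mm across, 8 mm deep, down to a flat ledge (66 mm across inside) on which a lid's foot rests, its top then 4 mm above the rim.
- jar_ledge (a point): The point on the jar's axis level with the ledge inside its mouth, 64 mm above the bench and 8 mm below the rim: the centre of the underside of a fully seated lid lies here. z up.
- pot_back: Small glaze pot, 48 mm across and 53 mm high, loose, behind the slab: a bystander. Origin: centre of its underside.
- pot_corner: Another small glaze pot, 48 mm across and 53 mm high, loose, behind the slab further left: a bystander. Origin: centre of its underside.

How it is judged (in metres and radians):
On the way, in this order (a step that is already met when the one before it is completed fails the run):
1. the true lid is pressed down with the fingers on its rim (over 20 mm from its knob's axis) with over 2 N while it stands on the slab (contact force between the fingers and true_lid above 2 N and contact force between true_lid and slab above 2 N and horizontal distance between the grasp point and true_lid above 0.02 m and angle between true_lid's own z axis and vertical below 0.03 rad), for 0.04 s.
2. the fingers let go of it (contact force between the fingers and true_lid below 0.1 N and z of true_lid in the frame of slab below 0.019 m), for 0.04 s.
3. it is pressed so a second time (all of step 1), for 0.04 s.
At the end, for the whole second after the job is handed in: The true lid rests in the jar's recess: its underside within 1.5 mm of the ledge, within 4 mm of the jar's axis, level within 0.03 rad, at rest and let go; the jar is upright and within 40 mm of where it stood; both rocking lids stand on the slab within 30 mm of where they stood (horizontal distance between true_lid and jar below 0.004 m and z of true_lid in the frame of jar between 0.062 and 0.0655 m and angle between each of true_lid, jar's own z axis and vertical below 0.03 rad and linear speed of each of true_lid, jar below 0.01 m/s and distance of jar from where it was at the start of the episode below 0.04 m and distance of each of rocking_lid_a, rocking_lid_b from where it was at the start of the episode below 0.03 m and z of rocking_lid_a in the frame of slab between 0.012 and 0.019 m and angle between each of rocking_lid_a, rocking_lid_b's own z axis and vertical below 0.15 rad and z of rocking_lid_b in the frame of slab between 0.012 and 0.019 m); the robot touches nothing.
It fails at once if a lid is pressed on the slab with over 40 N (contact force between any of rocking_lid_a, true_lid, rocking_lid_b and slab above 40 N).
It fails at once if a lid is forced or dropped on the jar with over 40 N (contact force between any of rocking_lid_a, true_lid, rocking_lid_b and jar above 40 N).
It fails at once if the jar is tipped over 0.15 rad (angle between jar's own z axis and vertical above 0.15 rad).
It fails at once if a rocking lid is lifted off the slab by over 15 mm (z of any of rocking_lid_a, rocking_lid_b in the frame of slab above 0.03 m).
It fails at once if a glaze pot is moved by over 20 mm (distance of any of pot_back, pot_corner from where it was at the start of the episode above 0.02 m).
It also fails if it takes over 72 s, if anything falls off the work surface, if the arm or the gripper's body presses on something with over 40 N, if the wrist force passes 120 N, or if a joint passes its speed limit or range.

ROBOT

A 6-joint arm with a two-finger parallel gripper is mounted at the origin on the work surface; the furniture and walls round the work are solid. World frame = base frame: x ahead of the robot, y to its left, z up, the work surface at z = 0. Lengths are in mm, angles in rad, forces in N, time in s.
With the tool pointing down it reaches from about 375 to 900 mm from the base axis. Payload 3.1 kg.
Tool frame: the origin (TCP) lies at the very end of the fingers, on their centre line; the grasp point (between the pads) lies 19 mm behind it; z points along the fingers, y is the line along which they close (so a half turn about z gives the same grasp; the last joint's range is limited). The gripper opens to 85 mm and grips with 20 to 120 N. Pads are 22 mm wide; open, the fingers measure 114 mm over their backs; the gripper's body (76 mm by 85 mm) begins 54 mm behind the grasp point. The pads swing forward as they close: fully open they stand 13 mm farther back than shut.
Start: joints at [1.119, 0.527, 1.433, -0, 1.181, -0.178], TCP at [168.352, 601.876, 231.31] pointing down, gripper open.
Joint ranges: [-3.08, 3.08], [-0.75, 2.2], [0.22, 2.44], [-1.43, 4.57], [0, 2.65], [-2.85, 2.85]. Speed limits (rad/s): [2.79, 2.79, 3.14, 3.14, 3.14, 3.14].

INTERFACE

Orientations are given as a unit quaternion [x, y, z, w].
In Python, from workcell import * gives the robot as it stands. The module is installed in compiled form; this text tells all that it offers.
- The arm moves only by the tool jog_arm, never from a script. Its argument "increments" is one flat list of numbers, 4 for each row, row after row: the shift along the tool's x, y, z in cm, then the turn about the tool's z in rad. In form: [tx, ty, tz, spin, tx, ty, tz, spin, ...]. A call has 1 to 20 rows; each row is the pose to reach, as a shift and turn from the pose commanded when the call began, along the tool's axes at that moment; what a row does not reach only later rows make up. A row lasts 1/12 s, in which the tool goes at most 41.7 mm and 7.16 degrees, less where a joint would pass 70% of its speed; a pose out of reach is approached as far as the arm can. A call with a gripper value outside its range is refused whole. "grip" is the opening, from 0 (shut) to 1 (fully open), set as the call begins (left out, the last holds). The fingers move at their own pace and stop on an object; the grip force is fixed at half the most. Time passes only in rows, so rows that repeat a pose let the fingers close. It gives the time, the measured TCP pose, the force, the opening and the grip force at its end, in the units of the state.
- read_state(): the state, without advancing time (a new reading comes with each control period).
- snapshot(name): name is "scene" or "side" or "wrist"; returns a dict with "img" (480x640x3 uint8, red, green, blue), "fov_y" (degrees; the focal length in pixels is half the picture's height over the tangent of half this angle, whatever the lens; pixels are square), "cx", "cy" (the principal point, pixels), "eye" and "rotation" of the camera in the world; the wrist camera has in their place "mount" (4x4, takes a point from camera to tool coordinates, whose origin is the TCP and whose axes are the flange's). Camera axes: x right, y down, z forward; pixel columns grow to the right and rows downward; lengths in mm; the calibration is good to about 2 mm. A picture is of the moment at which its call begins: read the wrist's pose just before it. There is no depth.
- hand_in(): hands the job in; it is judged then, once.
The state is a dict: "time_s": time; "joints": joint angles; "qd": joint speeds; "effort": joint torques, N m; "position": TCP position; "orientation": TCP orientation; "contact_force": force on the tool from outside, world axes, zero at the start; "torque": the same for the moment, N m; "grip_width": opening from 0.0 (shut) to 1.0 (fully open); "grip_force": force on a finger pad.
Only numpy, scipy, OpenCV 4.12 (cv2) and the standard library are available. Lean on these libraries where they do the work, as an engineer would, in place of code of your own. Each camera call takes 0.05 s, during which the arm holds its last target. There are 200 camera calls.

## Working session

There is one attempt and no reset: what is moved stays moved. The work goes in short steps, Python scripts to look and compute and a tool call to move; the robot and the scene stay as the last step left them, time stands still between calls to the robot, and variables do not carry over. Pictures are saved under pics/ and viewed, at most 10 in all, crops included, and the job is handed in when it is done.

Besides the shell and the picture viewer there is one more tool, called as name(argument=value, ...) on one line, values as JSON. jog_arm: Moves the arm, as the interface text tells. Its arguments: {"type":"object","properties":{"increments":{"type":"array"},"grip":{"type":"number"}},"required":["increments"]}

```bash
mkdir -p pics
python3 - <<'E'
from workcell import *
import cv2,json,numpy as np
s=read_state(); print({k:np.round(v,4).tolist() for k,v in s.items()})
for n in("scene","side"):
    d=snapshot(n); cv2.imwrite(f"pics/{n}0.png",d["img"][:,:,::-1]); print(n,{k:np.round(v,4).tolist() for k,v in d.items() if k!="img"})
d=snapshot("wrist"); cv2.imwrite("pics/wrist0.png",d["img"][:,:,::-1]); print({k:np.round(v,4).tolist() for k,v in d.items() if k!="img"})
E
```

```text
{'time_s': 0.0, 'joints': [1.1195, 0.5285, 1.4339, -0.0, 1.1814, -0.1785], 'qd': [0.0018, 0.0002, -0.0001, -0.0008, 0.0014, -0.0007], 'effort': [-0.0005, -44.2346, -17.8027, -0.0001, 0.0084, 0.0], 'position': [168.0332, 601.2392, 230.3191], 'orientation': [0.136, 0.9907, -0.001, -0.0003], 'contact_force': [-0.2017, -0.0746, -0.3475], 'torque': [-0.0179, -0.0191, -0.0185], 'grip_force': 0.0, 'grip_width': 1.0026}
scene {'fov_y': 42.1503, 'cx': 323.8679, 'cy': 239.833, 'eye': [-333.9927, -706.6746, 644.5488], 'rotation': [0.779, -0.3281, 0.215, -0.4892]}
side {'fov_y': 55.4905, 'cx': 319.2317, 'cy': 234.5611, 'eye': [158.6436, -589.9951, 677.1057], 'rotation': [0.8677, -0.2249, 0.1075, -0.4301]}
{'fov_y': 68.7269, 'cx': 317.4638, 'cy': 233.4226, 'mount': [[0.0001, -0.9619, -0.2735, 69.0563], [1.0, -0.0002, 0.0013, 0.9994], [-0.0014, -0.2735, 0.9619, -141.8844], [0.0, 0.0, 0.0, 1.0]]}
```

View pics/scene0.png

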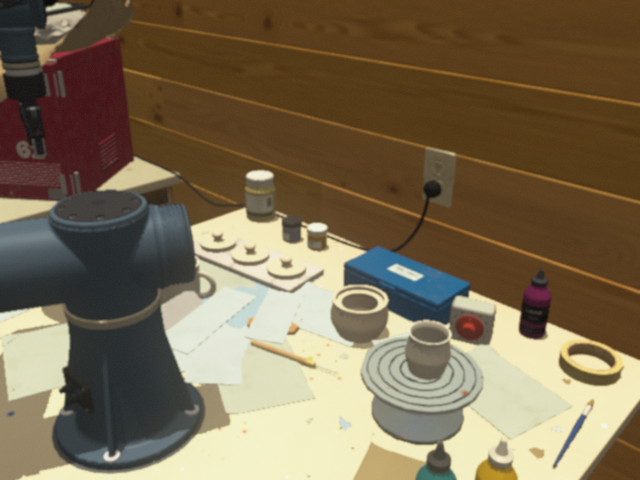

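View pics/side0.png

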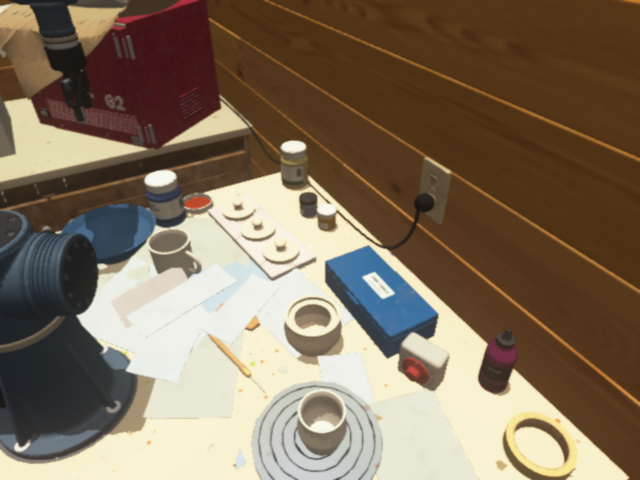

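The side view shows the three lids' knobs near (237,206), (258,227) and (280,244). The jar mouth is near (313,318), and the pots are at (308,205) and (327,217).

```bash
cat > h.py <<'E'
from workcell import *
import cv2,numpy as np
from scipy.spatial.transform import Rotation as R
def cam(d,s=None):
    f=240/np.tan(np.radians(d["fov_y"])/2)
    if "mount" in d:
        T=np.eye(4);T[:3,:3]=R.from_quat(s["orientation"]).as_matrix();T[:3,3]=s["position"];M=T@np.array(d["mount"])
        return f,d["cx"],d["cy"],M[:3,:3],M[:3,3]
    q=np.array(d["rotation"]);r=R.from_quat(q).as_matrix() if q.shape==(4,) else q
    return f,d["cx"],d["cy"],r,np.array(d["eye"])
def ray(c,uv,z):
    f,cx,cy,r,e=c
    v=r@np.array([(uv[0]-cx)/f,(uv[1]-cy)/f,1]);return e+v*(z-e[2])/v[2]
def proj(c,p):
    f,cx,cy,r,e=c;q=r.T@(np.array(p)-e);return q[:2]/q[2]*f+[cx,cy]
E
python3 - <<'E'
from h import *
d=snapshot("side");c=cam(d)
for n,u,z in[("L",(237,203),49),("M",(258,224),49),("R",(281,241),49),("jar",(313,318),72),("potc",(308,199),53),("potb",(327,211),53)]: print(n,ray(c,u,z).round(0))
d=snapshot("scene");c=cam(d)
for n,u,z in[("L",(217,234),49),("M",(250,247),49),("R",(286,260),49),("jar",(360,300),72)]: print(n,ray(c,u,z).round(0))
E
```

```text
L [435. 347.  49.]
M [447. 239.  49.]
R [466. 154.  49.]
jar [ 411. -101.   72.]
potc [596. 271.  53.]
potb [611. 201.  53.]
L [427. 346.  49.]
M [436. 243.  49.]
R [450. 143.  49.]
jar [407. -96.  72.]
```

View pics/wrist0.png

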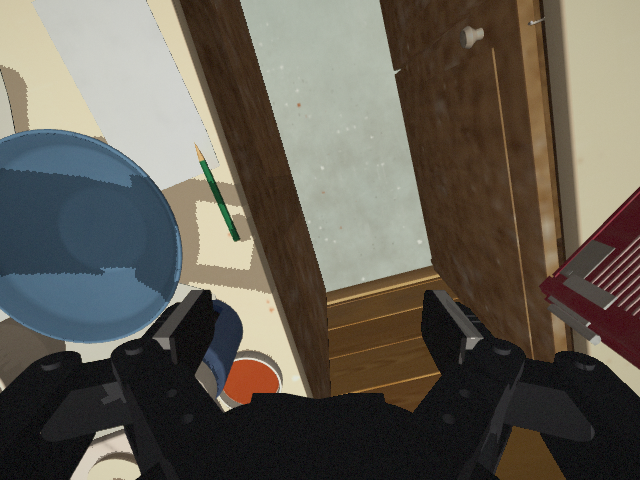

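jog_arm(increments=[-2.5,-2.2,-1,0,-5,-4.5,-2,0,-7.5,-6.7,-3,0,-10,-8.9,-4,0,-12.5,-11,-5,0,-15,-13.3,-6,0,-17.5,-15.5,-7,0,-20,-17.8,-8,0,-22.5,-20,-9,0,-25,-22.2,-10,0,-27.5,-24.5,-11,0,-30.6,-26.8,-12,0,-30.6,-26.8,-12,0,-30.6,-26.8,-12,0])

```text
time_s: 1.42
position: [392.3, 260.0, 351.9]
orientation: [0.138, 0.99, 0.0, 0.001]
contact_force: [-0.5, -0.1, -0.3]
grip_width: 1.002
grip_force: 0.0
```

Run:
```python
from h import *
s=read_state(); d=snapshot("wrist"); cv2.imwrite("pics/w1.png",d["img"][:,:,::-1])
np.save("w1.npy",np.array([s["position"],R.from_quat(s["orientation"]).as_rotvec()])); print(s["position"],s["orientation"],s["time_s"],s["contact_force"])
```

```text
[392.25573118 260.00618143 351.896406  ] [1.38251882e-01 9.90396783e-01 4.64826518e-04 6.42248882e-04] 1.4167 [-0.47196778 -0.05792533 -0.29987148]
```

View pics/w1.png

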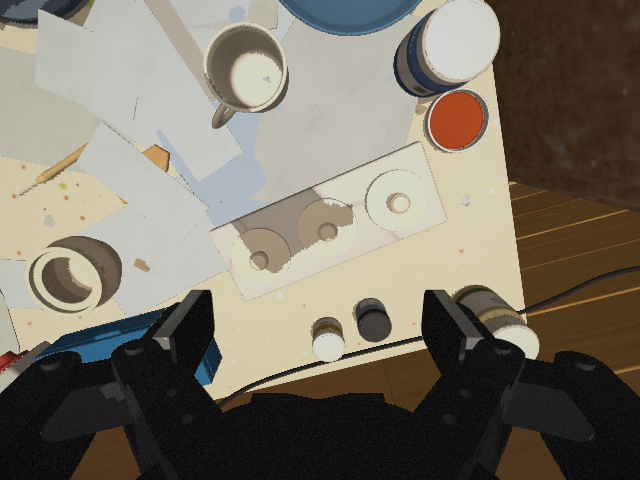

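The wrist view shows the knobs at about (259,261), (327,232) and (399,203), the slab corners at (421,142), (446,219), (247,300) and (211,231), and the jar mouth at (67,280).

Run:
```python
from h import *
a=np.load("w1.npy");s=dict(position=a[0],orientation=R.from_rotvec(a[1]).as_quat())
d=snapshot("wrist");c=cam(d,s)
K=[]
for u in[(259,262),(327,233),(399.5,204)]: K.append(ray(c,u,47)); print(K[-1].round(1))
print(np.linalg.norm(K[0]-K[1]),np.linalg.norm(K[1]-K[2]))
C=[ray(c,u,15) for u in[(421,142),(446,219),(247,300),(211,231)]]
print(np.round(C,1)[:,:2],[np.linalg.norm(C[i]-C[i-1]).round(1) for i in range(4)],np.mean(C,0).round(1))
# lid top ellipse via threshold around right-most lid, jar mouth
img=d["img"];hsv=cv2.cvtColor(img,cv2.COLOR_RGB2HSV)
for p in [(380,190),(436,210),(260,240),(240,280),(335,215),(345,240),(40,270),(33,280),(66,300),(95,280),(30,330)]: print(p,img[p[1],p[0]],hsv[p[1],p[0]])
for u in[(33,280),(101,280),(67,250),(67,310)]: print(ray(c,u,72).round(1))
crop=img[220:330,10:140];cr2=img[130:310,200:460]
cv2.imwrite("pics/c1.png",np.vstack([cv2.resize(cr2,(780,540),interpolation=cv2.INTER_CUBIC)])[:,:,::-1]);
cv2.imwrite("pics/c2.png",cv2.resize(crop,(650,550),interpolation=cv2.INTER_CUBIC)[:,:,::-1])
```

```text
[465.9 158.7  47. ]
[451.8 258.2  47. ]
[440.  358.8  47. ]
100.45413793988227 101.26753549949068
[[374.5 409.4]
 [487.  422.7]
 [528.6 113.5]
 [413.   99.6]] [np.float64(312.1), np.float64(113.3), np.float64(312.0), np.float64(116.4)] [450.7 261.3  15. ]
(380, 190) [214 216 201] [ 34  18 216]
(436, 210) [214 211 195] [ 25  23 214]
(260, 240) [163 145 121] [ 17  66 163]
(240, 280) [214 210 193] [ 24  25 214]
(335, 215) [163 146 123] [ 17  63 163]
(345, 240) [215 217 194] [ 33  27 217]
(40, 270) [210 205 176] [ 26  41 210]
(33, 280) [176 168 140] [ 23  52 176]
(66, 300) [86 74 62] [15 71 86]
(95, 280) [212 203 176] [ 22  43 212]
(30, 330) [208 197 165] [ 22  53 208]
[ 401.3 -123.9   72. ]
[425.4 -39.3  72. ]
[376.1 -62.7  72. ]
[ 452.5 -101.5   72. ]
```

View pics/c1.png

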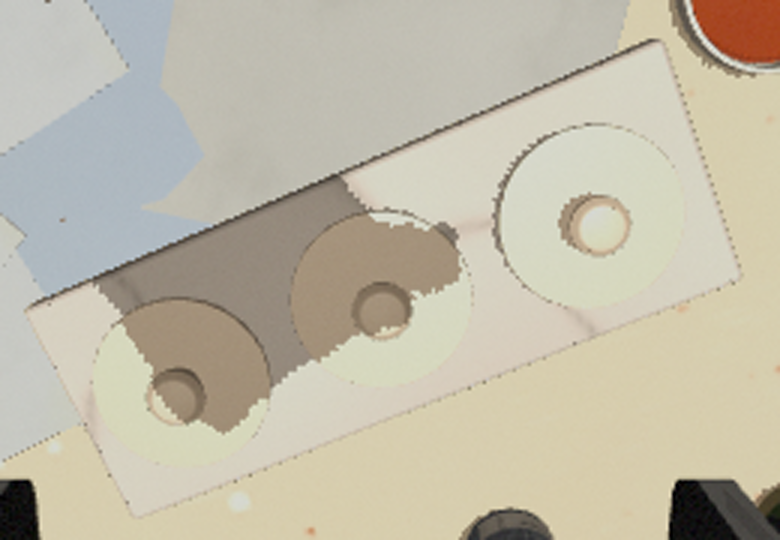

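View pics/c2.png

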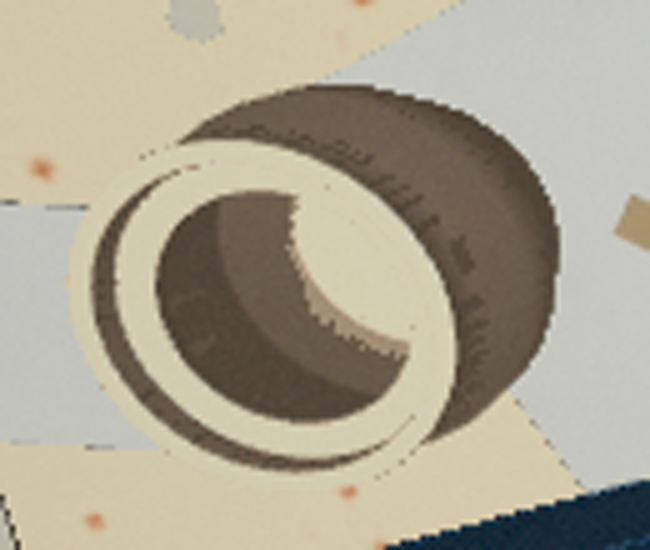

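Spacing (100.5 and 101.3 mm against 102) and slab size both check out. Next I'll align with the slab, close the fingers and go above the middle lid's near rim.

jog_arm(grip=0, increments=[-0.3,0,3,-0.05,-0.6,0,6,-0.1,-0.9,0,9,-0.15,-1.2,0,12,-0.2,-1.5,0,15,-0.25,-1.8,0,18,-0.3,-2.1,0,21,-0.35,-2.4,0,24,-0.4,-2.46,0,27,-0.406,-2.46,0,29,-0.406,-2.46,0,30,-0.406,-2.46,0,30,-0.406,-2.46,0,30,-0.406])

```text
time_s: 2.6
position: [413.8, 255.5, 51.2]
orientation: [-0.067, 0.998, -0.0, -0.0]
contact_force: [-0.1, 0.4, 0.4]
grip_width: -0.0
grip_force: 0.0
```

Run:
```python
from h import *
s=read_state(); print(s["position"].round(1) if hasattr(s["position"],"round") else s["position"],s["orientation"],s["contact_force"],s["joints"])
d=snapshot("wrist");cv2.imwrite("pics/w2.png",d["img"][:,:,::-1])
r=R.from_quat(s["orientation"]).as_matrix();print(r.round(3))
```

```text
[413.8 255.5  51.2] [-6.74141101e-02  9.97724966e-01 -8.79827021e-05 -4.70693295e-04] [-0.05922952  0.41614868  0.37708834] [ 3.22874578e-01  6.57767124e-01  1.91628067e+00  1.25520253e-04
  5.68500169e-01 -1.38295813e+00]
[[-0.991 -0.135 -0.001]
 [-0.135  0.991 -0.   ]
 [ 0.001 -0.    -1.   ]]
```

View pics/w2.png

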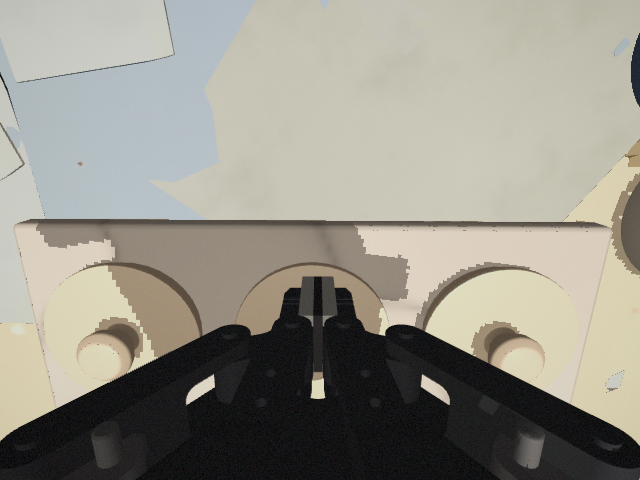

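The picture shows the shut fingertips at (318,285), just inside the near rim of the middle lid, and the other knobs at (103,360) and (517,360).

jog_arm(increments=[-0.1,-0.1,0.8,0,-0.2,-0.2,1.5,0,-0.2,-0.2,2.0,0,-0.2,-0.2,2.2,0,-0.2,-0.2,2.2,0,-0.2,-0.2,2.2,0,-0.2,-0.2,2.2,0])

```text
time_s: 3.23
position: [416.8, 253.0, 29.4]
orientation: [-0.066, 0.998, 0.0, 0.0]
contact_force: [-0.7, 0.1, -0.6]
grip_width: 0.0
grip_force: 0.0
```

jog_arm(increments=[0,0,0.1,0,0,0,0.1,0,0,0,0.1,0,0,0,0.1,0])

```text
time_s: 3.57
position: [416.8, 253.0, 28.4]
orientation: [-0.067, 0.998, 0.0, 0.0]
contact_force: [1.3, -0.9, 1.1]
grip_width: 0.003
grip_force: 0.0
```

jog_arm(increments=[0,0,0.05,0,0,0,0.05,0,0,0,0.05,0,0,0,0.05,0])

```text
time_s: 3.9
position: [416.8, 253.0, 27.8]
orientation: [-0.067, 0.998, -0.0, -0.0]
contact_force: [-0.2, -0.1, 0.6]
grip_width: -0.001
grip_force: 0.0
```

jog_arm(increments=[0,0,0.05,0,0,0,0.05,0,0,0,0.05,0,0,0,0.05,0])

```text
time_s: 4.23
position: [416.8, 253.0, 27.3]
orientation: [-0.067, 0.998, -0.0, -0.0]
contact_force: [-0.8, 0.1, -0.5]
grip_width: 0.003
grip_force: 0.0
```

jog_arm(increments=[0,0,0.05,0,0,0,0.05,0,0,0,0.05,0,0,0,0.05,0])

```text
time_s: 4.57
position: [416.8, 253.0, 27.1]
orientation: [-0.067, 0.998, 0.0, 0.0]
contact_force: [0.1, -0.1, 4.4]
grip_width: -0.001
grip_force: 2.3
```

Firm on this side: contact at z≈27.1 and 4.4 N. Now the other three sides of the middle lid.

jog_arm(increments=[0,0,-1.5,0,0,0,-3,0,-2.4,0,-3,0,-4.8,0,-3,0,-7.1,0,-3,0,-7.1,0,-3,0,-7.1,0,-1.5,0,-7.1,0,-0.5,0,-7.1,0,-0.2,0,-7.1,0,-0.1,0,-7.1,0,-0.05,0,-7.1,0,0,0,-7.1,0,0,0,-7.1,0,0,0,-7.1,0,0,0])

```text
time_s: 5.82
position: [485.3, 261.9, 27.1]
orientation: [-0.067, 0.998, -0.001, -0.002]
contact_force: [-2.4, -2.0, 4.9]
grip_width: -0.001
grip_force: 2.6
```

jog_arm(increments=[0,0,-1.5,0,0,0,-3,0,1.2,1.2,-3,0,2.4,2.4,-3,0,3.55,3.55,-3,0,3.55,3.55,-3,0,3.55,3.55,-1.5,0,3.55,3.55,-0.5,0,3.55,3.55,-0.2,0,3.55,3.55,-0.1,0,3.55,3.55,-0.05,0,3.55,3.55,0,0,3.55,3.55,0,0,3.55,3.55,0,0,3.55,3.55,0,0])

```text
time_s: 7.07
position: [447.2, 292.6, 27.1]
orientation: [-0.067, 0.998, -0.0, -0.0]
contact_force: [-1.8, -1.6, 3.7]
grip_width: 0.004
grip_force: 1.9
```

jog_arm(increments=[0,0,-1.5,0,0,0,-3,0,0,-2.4,-3,0,0,-4.8,-3,0,0,-7.1,-3,0,0,-7.1,-3,0,0,-7.1,-1.5,0,0,-7.1,-0.5,0,0,-7.1,-0.2,0,0,-7.1,-0.1,0,0,-7.1,-0.05,0,0,-7.1,0,0,0,-7.1,0,0,0,-7.1,0,0,0,-7.1,0,0])

```text
time_s: 8.32
position: [456.8, 222.9, 27.1]
orientation: [-0.067, 0.998, 0.0, 0.0]
contact_force: [-0.8, 1.4, 2.4]
grip_width: -0.001
grip_force: 1.1
```

jog_arm(increments=[0,0,0.01,0,0,0,0.03,0,0,0,0.03,0,0,0,0.03,0,0,0,0.03,0])

```text
time_s: 8.73
position: [456.8, 222.9, 27.0]
orientation: [-0.066, 0.998, 0.0, 0.0]
contact_force: [-1.1, 1.9, 5.1]
grip_width: -0.0
grip_force: 2.9
```

```bash
python3 -c "
from h import *
s=read_state();print(s['position'],s['contact_force'])"
```

```text
[456.76534265 222.88229598  27.04585777] [-1.05897714  1.91490662  5.07793747]
```

All four sides are firm. A bend exactly on a diagonal would be the borderline case, so I'll check the diagonals too.

jog_arm(increments=[0,0,-1.5,0,0,0,-3,0,1.2,0.5,-3,0,2.5,1.05,-3,0,2.5,1.05,-3,0,2.5,1.05,-1.5,0,2.5,1.05,-0.5,0,2.5,1.05,-0.2,0,2.5,1.05,-0.1,0,2.5,1.05,-0.05,0,2.5,1.05,0,0,2.5,1.05,0,0,2.5,1.05,0,0,2.5,1.05,0,0])

```text
time_s: 9.9
position: [429.6, 229.4, 27.0]
orientation: [-0.066, 0.998, -0.0, -0.001]
contact_force: [-1.7, -1.0, 10.6]
grip_width: -0.0
grip_force: 5.4
```

jog_arm(increments=[0,0,-1.5,0,0,0,-3,0,0,2.5,-3,0,0,5,-3,0,0,5,-3,0,0,5,-1.5,0,0,5,-0.5,0,0,5,-0.2,0,0,5,-0.1,0,0,5,-0.05,0,0,5,0,0,0,5,0,0,0,5,0,0,0,5,0,0])

```text
time_s: 11.07
position: [422.8, 278.4, 27.0]
orientation: [-0.066, 0.998, -0.0, -0.001]
contact_force: [-3.1, 0.6, 9.0]
grip_width: -0.001
grip_force: 4.7
```

jog_arm(increments=[0,0,-1.5,0,0,0,-3,0,-2.5,0,-3,0,-5,0,-3,0,-5,0,-3,0,-5,0,-1.5,0,-5,0,-0.5,0,-5,0,-0.2,0,-5,0,-0.1,0,-5,0,-0.05,0,-5,0,0,0,-5,0,0,0,-5,0,0,0,-5,0,0,0])

```text
time_s: 12.23
position: [471.7, 284.7, 27.0]
orientation: [-0.067, 0.998, -0.001, -0.002]
contact_force: [-2.7, -3.1, 9.3]
grip_width: 0.001
grip_force: 4.3
```

jog_arm(increments=[0,0,-1.5,0,0,0,-3,0,0,-2.5,-3,0,0,-5,-3,0,0,-5,-3,0,0,-5,-1.5,0,0,-5,-0.5,0,0,-5,-0.2,0,0,-5,-0.1,0,0,-5,-0.05,0,0,-5,0,0,0,-5,0,0,0,-5,0,0,0,-5,0,0])

```text
time_s: 13.4
position: [478.4, 235.9, 27.0]
orientation: [-0.067, 0.998, -0.001, -0.002]
contact_force: [-2.0, -3.7, 9.2]
grip_width: -0.001
grip_force: 4.5
```

The middle lid is firm at all eight points, so it is the true one. Next I'll back off, open the gripper and take a closer view of it.

jog_arm(increments=[0,0,-2,0,0,0,-4,0,2,0.6,-7,0,4,1.2,-10,0,6,1.8,-13,0,8,2.3,-16,0,8.5,2.5,-17,0,8.5,2.5,-17,0,8.5,2.5,-17,0])

```text
time_s: 14.15
position: [392.9, 250.2, 196.5]
orientation: [-0.067, 0.998, 0.0, 0.001]
contact_force: [0.3, 0.1, -0.0]
grip_width: 0.001
grip_force: 0.0
```

jog_arm(grip=1, increments=[0,0,0,0,0,0,0,0,0,0,0,0,0,0,0,0,0,0,0,0,0,0,0,0,0,0,0,0,0,0,0,0])

```text
time_s: 14.82
position: [392.5, 249.7, 196.4]
orientation: [-0.066, 0.998, -0.0, -0.0]
contact_force: [0.1, -0.1, -0.2]
grip_width: 1.001
grip_force: 0.0
```

Run:
```python
from h import *
s=read_state(); d=snapshot("wrist"); c=cam(d,s); im=d["img"]; cv2.imwrite("pics/w3.png",im[:,:,::-1])
np.savez("w3.npz",p=s["position"],q=s["orientation"])
print(np.round(s["position"],1),s["grip_width"],s["contact_force"])
print([proj(c,p).round(0) for p in([452,258.5,27],[452,258.5,47])])
```

```text
[392.5 249.7 196.4] 1.0009489142853258 [ 0.1069763  -0.1046504  -0.20004661]
[array([317., 274.]), array([317., 282.])]
```

View pics/w3.png

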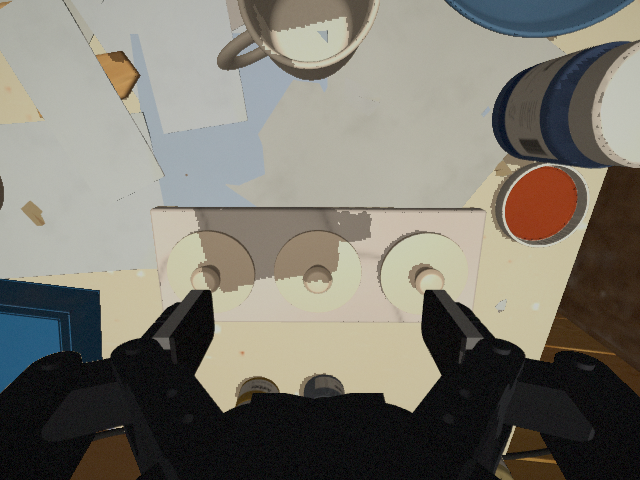

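The picture shows the middle lid's disc spanning x 274–361 and y 230–312, with its knob at (318,280).

Run:
```python
from h import *
a=np.load("w3.npz");s=dict(position=a["p"],orientation=a["q"]);d=snapshot("wrist");c=cam(d,s);im=d["img"]
# knob+disc outline via edges inside ROI: fit ellipse to outermost edges along radial rays from (318,272)
g=cv2.GaussianBlur(cv2.cvtColor(im,cv2.COLOR_RGB2LAB)[...,:].astype(np.float32),(0,0),1)
pts=[]
for t in np.arange(0,2*np.pi,0.05):
    r=np.arange(37,48,.25);x=318+r*np.cos(t);y=271.5+r*.95*np.sin(t)
    # use b channel (lid yellower than slab)
    v=cv2.remap(g,x.astype(np.float32)[None],y.astype(np.float32)[None],1)[0][:,1:].sum(1)
    k=np.argmax(np.abs(np.gradient(v)));pts.append((x[k],y[k]))
P=np.array([ray(c,p,27)[:2] for p in pts])
def fit(P):
    for _ in range(5):
        A=np.c_[2*P,np.ones(len(P))];m=np.linalg.lstsq(A,(P**2).sum(1),rcond=None)[0]
        rr=np.sqrt(m[2]+m[0]**2+m[1]**2);e=np.hypot(*(P-m[:2]).T)-rr;P=P[abs(e)<max(1.2,2*np.median(abs(e)))]
    return m[:2],rr,len(P)
print(fit(P)); print("knob",ray(c,(318,280),45),ray(c,(317.5,271),27))
r=R.from_quat(a["q"]).as_matrix()
m=fit(P)[0];print("tool delta cm",(r.T@np.array([m[0]-a["p"][0],m[1]-a["p"][1],0])/10).round(2))
```

```text
(array([450.73313036, 257.85016007]), np.float64(41.438659817974035), 115)
knob [450.37929001 259.0986952   45.        ] [449.0075146  258.47644549  27.        ]
tool delta cm [-5.88  0.04 -0.  ]
```

The fitted disc has radius 41.4 mm, as it should. I'll go over the knob, descend and grip.

jog_arm(increments=[-2,0,2,0,-4,0,5,0,-5.5,0.04,8,0,-5.88,0.04,11,0,-5.88,0.04,14,0,-5.88,0.04,15.5,0,-5.88,0.04,16.3,0,-5.88,0.04,16.7,0,-5.88,0.04,16.7,0,-5.88,0.04,16.7,0])

```text
time_s: 15.75
position: [451.4, 258.2, 30.4]
orientation: [-0.067, 0.998, 0.0, 0.001]
contact_force: [0.3, -0.7, 0.1]
grip_width: 1.004
grip_force: 0.0
```

jog_arm(grip=0, increments=[0,0,0,0,0,0,0,0,0,0,0,0,0,0,0,0,0,0,0,0,0,0,0,0,0,0,0,0,0,0,0,0,0,0,0,0,0,0,0,0])

```text
time_s: 16.58
position: [450.9, 258.0, 30.3]
orientation: [-0.067, 0.998, 0.0, 0.0]
contact_force: [-1.5, 0.1, 5.8]
grip_width: 0.271
grip_force: 58.5
```

jog_arm(increments=[0,0,-0.1,0,0,0,-0.3,0,0,0,-0.6,0,0,0,-1,0,0,0,-1.5,0,0,0,-2,0,0,0,-3,0,0,0,-4,0,0,0,-5,0,0,0,-6,0,0,0,-7,0,0,0,-8,0,0,0,-8,0,0,0,-8,0])

```text
time_s: 17.75
position: [451.2, 258.1, 110.4]
orientation: [-0.067, 0.998, 0.0, 0.001]
contact_force: [0.6, 0.1, 0.0]
grip_width: 0.272
grip_force: 58.8
```

Run:
```python
from h import *
s=read_state(); print(np.round(s["position"],1),s["grip_width"],s["contact_force"],s["torque"],s["grip_force"],s["joints"])
d=snapshot("wrist");cv2.imwrite("pics/w4.png",d["img"][:,:,::-1])
```

```text
[451.2 258.1 110.4] 0.27171208983843964 [0.63286353 0.1169739  0.04985919] [-0.0122595   0.02855445  0.0561473 ] 58.840515325719025 [ 3.04425389e-01  5.71890792e-01  1.80458057e+00 -2.30096279e-05
  7.63277772e-01 -1.39958608e+00]
```

View pics/w4.png

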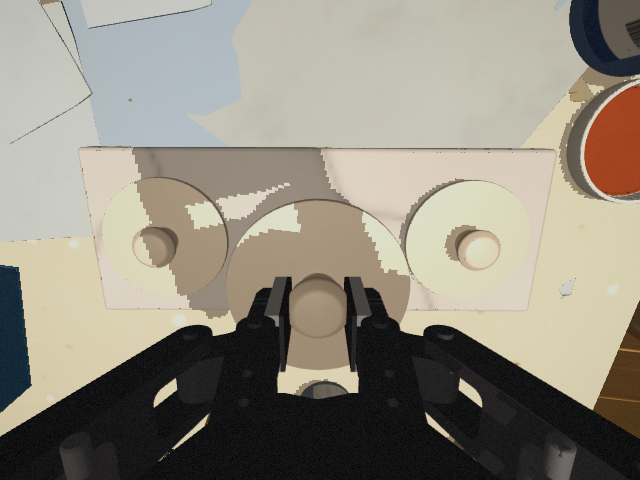

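The lid is held, with its disc centred at (318,285) between the pads. I'll carry it to a viewing pose just beyond the jar.

jog_arm(increments=[-0.3,-1.5,-0.5,0,-0.8,-4,-1.5,0,-1.2,-7,-2.5,0,-1.8,-10,-3.5,0,-2.4,-13,-4.5,0,-3,-16,-5.5,0,-3.5,-19,-6.5,0,-4,-22,-7,0,-4.5,-25,-7,0,-5,-28,-7,0,-5.5,-30.5,-7,0,-5.8,-32.3,-7,0,-6,-33.2,-7,0,-6,-33.2,-7,0,-6,-33.2,-7,0,-6,-33.2,-7,0])

```text
time_s: 19.13
position: [553.2, -61.8, 179.0]
orientation: [-0.067, 0.998, 0.001, -0.001]
contact_force: [-0.1, 0.1, -1.1]
grip_width: 0.267
grip_force: 58.9
```

Run:
```python
from h import *
s=read_state(); d=snapshot("wrist"); np.savez("w5.npz",p=s["position"],q=s["orientation"],img=d["img"]); cv2.imwrite("pics/w5.png",d["img"][:,:,::-1])
print(np.round(s["position"],1),s["grip_width"],s["contact_force"],s["joints"])
c=cam(d,s);print(proj(c,[413,-82,72]))
```

```text
[553.2 -61.8 179. ] 0.26738951862700805 [-0.12550791  0.13286678 -1.12612077] [-3.12175279e-01  5.05180194e-01  1.65696358e+00  5.50563772e-04
  9.81841812e-01 -2.01729162e+00]
[313.33123843  12.50360106]
```

View pics/w5.png

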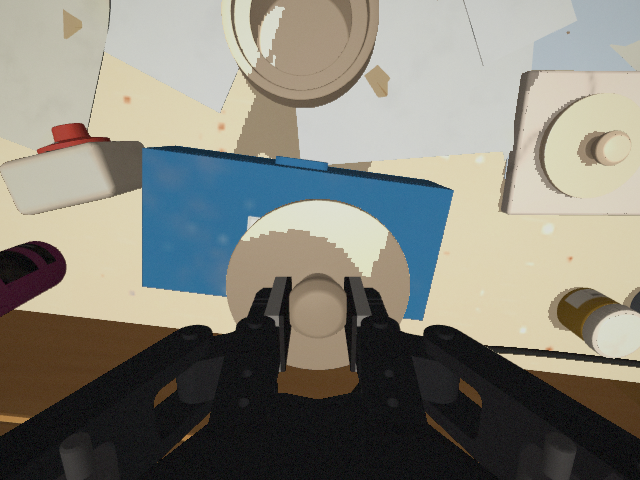

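My last shift was too long in x: the jar mouth sits at (300,25), cut off at the top edge. I'm moving 5 cm back towards the base.

jog_arm(increments=[1,0,0,0,2.5,-0.3,0,0,4,-0.6,0,0,5.2,-0.9,0,0,5.5,-1,0,0,5.5,-1,0,0,5.5,-1,0,0,5.5,-1,0,0])

```text
time_s: 19.85
position: [501.9, -80.2, 179.8]
orientation: [-0.067, 0.998, -0.0, 0.001]
contact_force: [0.0, 0.9, -0.4]
grip_width: 0.268
grip_force: 59.0
```

```bash
cat > jar.py <<'E'
from h import *
s=read_state(); d=snapshot("wrist"); c=cam(d,s); im=d["img"]; np.savez("w6.npz",p=s["position"],q=s["orientation"],img=im)
print(np.round(s["position"],1),s["contact_force"])
g=cv2.GaussianBlur(im.astype(np.float32),(0,0),1)
def fit(P,R0):
    from scipy.optimize import least_squares
    m=least_squares(lambda m:np.hypot(*(P-m[:2]).T)-m[2],[*P.mean(0),R0],loss="soft_l1",f_scale=.7).x
    e=abs(np.hypot(*(P-m[:2]).T)-m[2]); return m.round(2),(e<1.5).sum(),len(P)
def edges(c0,R0,z,w=5,sgn=0):
    P=[]
    for t in np.arange(0,2*np.pi,.06):
        rr=np.arange(R0-w,R0+w,.25)
        q=np.array([proj(c,[c0[0]+r*np.cos(t),c0[1]+r*np.sin(t),z]) for r in rr]).astype(np.float32)
        if q.min()<2: continue
        v=cv2.remap(g,q[:,:1].T.copy(),q[:,1:].T.copy(),1)[0]
        dv=np.linalg.norm(np.gradient(v,axis=0),axis=1);k=np.argmax(dv)
        if dv[k]>2: P.append([c0[0]+rr[k]*np.cos(t),c0[1]+rr[k]*np.sin(t)])
    return np.array(P)
for R0,z in((33,64),(43.5,72),(50,72)):
    c0=np.array([421.,-91.])
    for w in(14,8,5):
        P=edges(c0,R0,z,min(w,R0-1));f=fit(P,R0);c0=f[0][:2]
    print(R0,z,f,proj(c,[*c0,z]).round(0))
E
python3 jar.py
```

```text
[501.9 -80.2 179.8] [ 0.02520685  0.9376411  -0.35532827]
33 64 (array([423.97, -89.91,  34.36]), np.int64(54), 105) [317. 119.]
43.5 72 (array([416.05, -86.1 ,  45.45]), np.int64(51), 105) [324. 107.]
50 72 (array([416.49, -86.78,  46.82]), np.int64(76), 105) [323. 107.]
```

```bash
cat > fitjar.py <<'E'
from h import *
from scipy.optimize import least_squares
def pts(c,im,z):
    e=cv2.Canny(cv2.GaussianBlur(im,(0,0),.8),25,60); e[195:]=0
    v,u=np.nonzero(e); f,cx,cy,r,o=c
    D=np.c_[(u-cx)/f,(v-cy)/f,np.ones(len(u))]@r.T
    return (o+D*((z-o[2])/D[:,2])[:,None])[:,:2]
def run(c,im,start):
    C=[(33,pts(c,im,64)),(43.5,pts(c,im,72)),(50,pts(c,im,72))]
    m=np.array(start,float)
    for w in(6,4,3,2,2,1.5):
        S=[(R0,P[abs(np.hypot(*(P-m).T)-R0)<w]) for R0,P in C]
        m=least_squares(lambda x:np.concatenate([np.hypot(*(P-x).T)-R0 for R0,P in S]),m,loss="cauchy",f_scale=.5).x
    cov=[len(set((np.arctan2(*(P-m).T)/.1).astype(int))) for _,P in S]
    each=[least_squares(lambda x:np.hypot(*(P-x[:2]).T)-x[2],[*m,R0],loss="cauchy",f_scale=.5).x.round(1) for R0,P in S]
    return m.round(2),cov,each
d=snapshot("wrist")
if __name__=="__main__":
    for n in("w6","w5"):
        a=np.load(n+".npz");c=cam(d,dict(position=a["p"],orientation=a["q"]))
        for st in((424,-90),(416,-86),(420,-88),(416,-92)): print(n,st,*run(c,a["img"],st))
    a=np.load("w1.npy");c=cam(d,dict(position=a[0],orientation=R.from_rotvec(a[1]).as_quat()))
    print(ray(c,(66.6,281.2),64),ray(c,(62.6,282),72))
    a=np.load("w6.npz");im=a["img"]; print([tuple(im[y,318]) for y in range(30,190,4)])
E
python3 fitjar.py
```

```text
w6 (424, -90) [422.26 -91.61] [28, 39, 36] [array([421.8, -91.2,  32.3]), array([421.8, -91.5,  43.7]), array([422.2, -91.5,  49.9])]
w6 (416, -86) [415.46 -90.34] [63, 63, 61] [array([415.5, -90.3,  33.4]), array([415.6, -90.3,  43.6]), array([415.6, -90.1,  49.4])]
w6 (420, -88) [415.46 -90.34] [63, 63, 61] [array([415.5, -90.3,  33.4]), array([415.6, -90.3,  43.6]), array([415.6, -90.1,  49.4])]
w6 (416, -92) [415.46 -90.34] [63, 63, 61] [array([415.5, -90.3,  33.4]), array([415.6, -90.3,  43.6]), array([415.6, -90.1,  49.4])]
w5 (424, -90) [426.15 -91.14] [31, 30, 15] [array([426.4, -91.3,  32.9]), array([426. , -90.9,  43.6]), array([426.1, -91.2,  49.6])]
w5 (416, -86) [414.99 -90.32] [25, 37, 35] [array([415.1, -90.2,  33.3]), array([415.1, -90.4,  43.5]), array([415.4, -90.2,  49.6])]
w5 (420, -88) [414.99 -90.32] [25, 37, 35] [array([415.1, -90.2,  33.3]), array([415.1, -90.4,  43.5]), array([415.4, -90.2,  49.6])]
w5 (416, -92) [414.99 -90.32] [25, 37, 35] [array([415.1, -90.2,  33.3]), array([415.1, -90.4,  43.5]), array([415.4, -90.2,  49.6])]
[416.947726   -90.41111796  
[... 1226 characters left out ...]
p.uint8(174), np.uint8(155), np.uint8(132)), (np.uint8(174), np.uint8(155), np.uint8(133)), (np.uint8(175), np.uint8(157), np.uint8(133)), (np.uint8(174), np.uint8(157), np.uint8(133)), (np.uint8(175), np.uint8(157), np.uint8(133)), (np.uint8(174), np.uint8(156), np.uint8(132)), (np.uint8(146), np.uint8(127), np.uint8(107)), (np.uint8(175), np.uint8(156), np.uint8(134)), (np.uint8(175), np.uint8(157), np.uint8(134)), (np.uint8(174), np.uint8(156), np.uint8(134)), (np.uint8(102), np.uint8(88), np.uint8(71)), (np.uint8(172), np.uint8(154), np.uint8(129)), (np.uint8(171), np.uint8(151), np.uint8(129)), (np.uint8(207), np.uint8(209), np.uint8(206)), (np.uint8(208), np.uint8(209), np.uint8(207))]
```

Run:
```python
from h import *
from scipy.optimize import least_squares
d=snapshot("wrist");f=240/np.tan(np.radians(d["fov_y"])/2)
for n in("w5","w6"):
    a=np.load(n+".npz");im=a["img"];M=np.array(d["mount"])
    e=cv2.Canny(cv2.GaussianBlur(im,(0,0),.8),25,60);v,u=np.nonzero(e)
    D=np.c_[(u-d["cx"])/f,(v-d["cy"])/f,np.ones(len(u))]@M[:3,:3].T
    for z in(-3.3,):  # lid top in tool frame z (down positive) => +3.3 below TCP
        h=3.3; P=(M[:3,3]+D*((h-M[2,3])/D[:,2])[:,None])[:,:2]
        for st in((0,0),(-2,2),(3,0)):
            m=np.array([*st,42.])
            for w in(6,4,2,1.5):
                Q=P[abs(np.hypot(*(P-m[:2]).T)-m[2])<w]
                m=least_squares(lambda x:np.hypot(*(Q-x[:2]).T)-x[2],m,loss="cauchy",f_scale=.5).x
            print(n,st,m.round(2),len(Q),len(set((np.arctan2(*(Q-m[:2]).T)/.1).astype(int))))
    r=R.from_quat(a["q"]).as_matrix()
    print("jar in tool",(r.T@(np.array([415.4,-90.3,64])-a["p"])).round(1))
```

```text
w5 (0, 0) [ 0.53  1.05 41.51] 535 52
w5 (-2, 2) [ 0.53  1.05 41.51] 535 52
w5 (3, 0) [ 0.53  1.05 41.51] 535 52
jar in tool [140.2 -10.  115.2]
w6 (0, 0) [ 0.51  1.07 41.56] 636 52
w6 (-2, 2) [ 0.51  1.07 41.56] 636 52
w6 (3, 0) [ 0.51  1.07 41.56] 636 52
jar in tool [ 87.2   1.5 115.7]
```

jog_arm(increments=[1,0,0,0,3,0,0,0,5,0,0.5,0,7,0,1.5,0,8.2,0,3,0,8.65,0.01,5,0,8.65,0.01,6.5,0,8.65,0.01,7.7,0,8.65,0.01,8.2,0,8.65,0.01,8.3,0,8.65,0.01,8.3,0,8.65,0.01,8.3,0,8.65,0.01,8.3,0])

```text
time_s: 21.08
position: [415.8, -91.9, 97.2]
orientation: [-0.067, 0.998, -0.0, 0.001]
contact_force: [0.7, -0.4, -0.9]
grip_width: 0.269
grip_force: 59.0
```

```bash
cat > rel.py <<'E'
from h import *
from scipy.optimize import least_squares
s=read_state();d=snapshot("wrist");f=240/np.tan(np.radians(d["fov_y"])/2);im=d["img"];M=np.array(d["mount"])
np.savez("w7.npz",p=s["position"],q=s["orientation"],img=im);cv2.imwrite("pics/w7.png",im[:,:,::-1])
print(np.round(s["position"],2),s["contact_force"],s["grip_width"])
r=R.from_quat(s["orientation"]).as_matrix()
e=cv2.Canny(cv2.GaussianBlur(im,(0,0),.8),20,50);v,u=np.nonzero(e)
D=np.c_[(u-d["cx"])/f,(v-d["cy"])/f,np.ones(len(u))]@M[:3,:3].T
hj=s["position"][2]-72
for name,h,st,R0,free in(("lid",3.3,(.5,1),41.5,0),("rim",hj,(.5,1),50,0),("rim",hj,(2,2),50,0),("rim",hj,(-1,0),50,0),("mouth",hj,(.5,1),43.5,0)):
    P=(M[:3,3]+D*((h-M[2,3])/D[:,2])[:,None])[:,:2]; P=P[P[:,0]>-15]
    m=np.array(st,float)
    for w in(4,3,2,1.5,1):
        Q=P[abs(np.hypot(*(P-m).T)-R0)<w]
        m=least_squares(lambda x:np.hypot(*(Q-x).T)-R0,m,loss="cauchy",f_scale=.4).x
    print(name,m.round(2),len(Q),len(set((np.arctan2(*(Q-m).T)/.1).astype(int))))
E
python3 rel.py
```

```text
[415.85 -91.95  97.17] [ 0.74222635 -0.35575276 -0.94620451] 0.26924224765437266
lid [1.07 1.1 ] 604 40
rim [0.03 1.69] 412 38
rim [0.03 1.69] 412 38
rim [0.03 1.69] 412 38
mouth [0.32 1.97] 474 30
```

jog_arm(increments=[-0.04,0.06,0.2,0,-0.04,0.06,0.5,0,-0.04,0.06,0.8,0,-0.04,0.06,0.9,0,-0.04,0.06,0.9,0,-0.04,0.06,0.9,0])

```text
time_s: 21.63
position: [415.5, -91.1, 87.3]
orientation: [-0.067, 0.998, 0.0, -0.0]
contact_force: [-0.8, -0.6, -1.0]
grip_width: 0.264
grip_force: 59.0
```

jog_arm(increments=[0,0,0.04,0,0,0,0.08,0,0,0,0.12,0,0,0,0.15,0,0,0,0.15,0,0,0,0.15,0])

```text
time_s: 22.13
position: [415.7, -91.1, 86.0]
orientation: [-0.067, 0.998, 0.0, -0.0]
contact_force: [-1.0, -0.6, -1.5]
grip_width: 0.267
grip_force: 59.0
```

```bash
python3 rel.py
```

```text
[415.65 -91.1   86.01] [-1.03967141 -0.5921765  -1.47746605] 0.2670841089458995
lid [1.11 1.26] 496 31
rim [-0.05  0.8 ] 441 39
rim [-0.05  0.8 ] 441 39
rim [-0.05  0.8 ] 441 39
mouth [0.31 0.81] 555 32
```

jog_arm(increments=[0,0,0.04,0,0,0,0.08,0,0,0,0.12,0,0,0,0.15,0,0,0,0.15,0,0,0,0.15,0])

```text
time_s: 22.68
position: [415.7, -91.1, 84.5]
orientation: [-0.067, 0.998, 0.0, -0.0]
contact_force: [0.3, 0.4, -1.0]
grip_width: 0.27
grip_force: 59.0
```

jog_arm(increments=[-0.02,-0.02,0.02,0,-0.04,-0.03,0.05,0,-0.04,-0.03,0.08,0,-0.04,-0.03,0.1,0,-0.04,-0.03,0.1,0,-0.04,-0.03,0.1,0])

```text
time_s: 23.18
position: [416.0, -91.3, 83.5]
orientation: [-0.067, 0.998, 0.0, -0.0]
contact_force: [0.7, -0.1, -1.3]
grip_width: 0.267
grip_force: 59.0
```

jog_arm(increments=[0,0,0.03,0,0,0,0.06,0,0,0,0.1,0,0,0,0.1,0,0,0,0.1,0])

```text
time_s: 23.6
position: [416.1, -91.3, 82.5]
orientation: [-0.067, 0.998, 0.0, -0.0]
contact_force: [0.3, -0.3, -1.7]
grip_width: 0.266
grip_force: 59.0
```

jog_arm(increments=[0,0,0.03,0,0,0,0.06,0,0,0,0.1,0,0,0,0.1,0,0,0,0.1,0])

```text
time_s: 24.02
position: [416.1, -91.3, 81.5]
orientation: [-0.067, 0.998, 0.0, -0.0]
contact_force: [0.8, 0.4, -1.6]
grip_width: 0.271
grip_force: 59.0
```

Sliding in freely. Full seating is expected at about z≈79.3.

jog_arm(increments=[0,0,0.03,0,0,0,0.06,0,0,0,0.1,0,0,0,0.1,0,0,0,0.1,0])

```text
time_s: 24.43
position: [416.1, -91.3, 80.5]
orientation: [-0.067, 0.998, 0.0, -0.0]
contact_force: [0.5, -0.0, -1.0]
grip_width: 0.271
grip_force: 59.0
```

jog_arm(increments=[0,0,0.03,0,0,0,0.06,0,0,0,0.08,0,0,0,0.08,0,0,0,0.08,0])

```text
time_s: 24.85
position: [416.1, -91.4, 79.7]
orientation: [-0.067, 0.998, -0.0, 0.0]
contact_force: [-0.5, 1.1, -0.8]
grip_width: 0.267
grip_force: 59.0
```

jog_arm(increments=[0,0,0.02,0,0,0,0.04,0,0,0,0.04,0,0,0,0.04,0])

```text
time_s: 25.18
position: [416.1, -91.3, 79.4]
orientation: [-0.067, 0.998, -0.0, 0.0]
contact_force: [-0.9, 0.3, -0.9]
grip_width: 0.271
grip_force: 59.0
```

jog_arm(increments=[0,0,0.02,0,0,0,0.03,0,0,0,0.03,0,0,0,0.03,0])

```text
time_s: 25.52
position: [416.1, -91.3, 79.3]
orientation: [-0.067, 0.998, -0.0, 0.0]
contact_force: [-0.2, 0.4, 5.3]
grip_width: 0.267
grip_force: 59.5
```

jog_arm(increments=[0,0,0.02,0,0,0,0.03,0,0,0,0.03,0,0,0,0.03,0])

```text
time_s: 25.85
position: [416.1, -91.3, 79.3]
orientation: [-0.067, 0.998, -0.0, 0.0]
contact_force: [-1.7, 0.7, 8.5]
grip_width: 0.269
grip_force: 59.8
```

Seated at z=79.3, exactly as expected. Releasing and lifting away.

jog_arm(grip=1, increments=[0,0,-0.02,0,0,0,-0.02,0,0,0,-0.02,0,0,0,-0.02,0,0,0,-0.02,0,0,0,-0.02,0,0,0,-0.02,0,0,0,-0.02,0,0,0,-0.02,0,0,0,-0.02,0])

```text
time_s: 26.68
position: [416.1, -91.4, 78.9]
orientation: [-0.067, 0.998, 0.0, -0.0]
contact_force: [0.8, 0.1, 1.5]
grip_width: 1.002
grip_force: 0.0
```

jog_arm(increments=[0,0,-0.3,0,0,0,-1,0,0,0,-2.5,0,0,0,-4.5,0,-1,0,-7,0,-3,0,-9.5,0,-5.5,0,-12,0,-8,0,-12,0,-8.5,0,-12,0,-8.5,0,-12,0,-8.5,0,-12,0])

```text
time_s: 27.6
position: [498.8, -79.5, 198.5]
orientation: [-0.067, 0.998, 0.001, -0.001]
contact_force: [0.1, 0.1, 0.1]
grip_width: 1.005
grip_force: 0.0
```

Run:
```python
from h import *
from scipy.optimize import least_squares
from fitjar import pts
s=read_state();d=snapshot("wrist");c=cam(d,s);im=d["img"];print(np.round(s["position"],1),s["contact_force"],s["grip_width"])
import fitjar
for name,z,R0 in(("lid top",76,41.5),("rim",72,50),("bad-seat? lid z80",80,41.5)):
    P=pts(c,im,z);m=np.array([415.4,-90.3,R0])
    for w in(4,3,2,1.5):
        Q=P[abs(np.hypot(*(P-m[:2]).T)-m[2])<w];m=least_squares(lambda x:np.hypot(*(Q-x[:2]).T)-x[2],m,loss="cauchy",f_scale=.4).x
    print(name,m.round(2),len(Q),len(set((np.arctan2(*(Q-m[:2]).T)/.1).astype(int))))
```

```text
[498.2 -79.5 198.2] [0.21928042 0.03954219 0.36404942] 1.0048822504579613
lid top [416.09 -90.16  41.28] 484 63
rim [415.5  -90.04  49.35] 517 63
bad-seat? lid z80 [415.13 -90.42  41.68] 609 63
```

```bash
python3 -c "
from workcell import *
print(hand_in())"
```

```text
the job is handed in; nothing more can be done
None
```

The true lid was the middle one: it stayed firm at all eight rim points I pressed. It is now in the jar's mouth, down on the ledge and centred within about 0.6 mm, and the job is handed in. I didn't press the other two lids, and the hand-in returned no verdict.

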